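# Hang up the stop gate and click the jar carriage home

### The arm

A 6-joint arm with a two-finger parallel gripper is mounted at the origin on the work surface. World frame = base frame: x ahead of the robot, y to its left, z up, the work surface at z = 0. Lengths are in mm, angles in degrees, forces in N, time in s.
With the tool pointing down it reaches from about 375 to 750 mm from the base axis. Payload 9 kg.
Tool frame: the origin (TCP) lies midway between the tips of the shut fingers; the grasp point (between the pads) lies 19 mm behind it; z points along the fingers, y is the line along which they close (so a half turn about z gives the same grasp; the last joint's range is limited). The gripper opens to 85 mm and grips with 20 to 120 N. Pads are 22 mm wide; open, the fingers measure 114 mm over their backs; the gripper's body (76 mm by 85 mm) begins 54 mm behind the grasp point. The pads swing forward as they close: fully open they stand 13 mm farther back than shut.
Start: joints at [-86.729, 5.964, 5.575, 89.605, 0, 77.527], TCP at [162.822, -577.517, 231.331] pointing down, gripper open.
Joint ranges: [-171.21, 171.21], [-48.23, 106.86], [-62.78, 66.21], [-105.2, 120.99], [-86.42, 89.51], [-180, 180]. Speed limits (degrees/s): [127.2, 127.2, 147.25, 180, 180, 180].

### API

Orientations are given as a 3x3 rotation matrix whose columns are the frame's x, y, z axes.
In Python, from rig import status, vision, manip gives the robot as it stands.
- The arm moves only by the tool servo_tool, never from a script. Its argument "deltas" is a list that holds one entry, the list of rows, each a list of 6 numbers: the shift along the tool's x, y, z scaled (see below), then the turn, a rotation vector about the tool's x, y, z scaled (see below). In form: [[[x, y, z, rx, ry, rz], ...]]. A call has 1 to 5 rows; each row shifts and turns the commanded pose from where the row before left it, along the tool's axes as they then stand; what a row does not reach is not made up. The controller multiplies each number of a shift by 20 mm and each number of a turn by 1.5 rad. A row lasts 1/12 s, in which the tool goes at most 41.7 mm and 7.16 degrees, less where a joint would pass 70% of its speed; a pose out of reach is approached as far as the arm can. A call with a number of a shift or a turn outside -1 to 1 is refused whole. A call with a gripper value outside its range is refused whole. "hand" is the opening, from 0 (shut) to 1 (fully open), set as the call begins (left out, the last holds). The fingers move at their own pace and stop on an object; the grip force is fixed at half the most. Time passes only in rows, so rows that do not move let the fingers close. It gives the time, the measured TCP pose, the force, the opening and the grip force at its end, in the units of the state.
- status.get_obs(): the state, without advancing time (a new reading comes with each control period).
- vision.grab_frame(name): name is "scene" or "top" or "wrist"; returns a dict with "color" (480x640x3 uint8, blue, green, red), "z_map" (480x640 float32, mm along the optical axis (not along the pixel's ray), 0 where there is no reading), "fx", "fy", "cx", "cy" (pixels), "world_from_camera" (4x4, takes a point from camera to world coordinates). Camera axes: x right, y down, z forward; pixel columns grow to the right and rows downward; lengths in mm; the calibration is good to about 2 mm. A picture is of the moment at which its call begins.
- manip.hand_in(): hands the job in; it is judged then, once.
The state is a dict: "clock": time; "q": joint angles; "qd": joint speeds; "effort": joint torques, N m; "ee_pos": TCP position; "tcp_rot": TCP orientation; "force": force on the tool from outside, world axes, zero at the start; "wrist_torque": the same for the moment, N m; "opening": finger opening in mm; "gripper_force": force on a finger pad.
Only numpy, scipy, OpenCV 4.12 (cv2) and the standard library are available. Lean on these libraries where they do the work, as an engineer would, in place of code of your own. Each camera call takes 0.05 s, during which the arm holds its last target. There are 200 camera calls.

### The job

Free the jar slide: lift the stop gate out of its slot and hang it by its hole on the peg of the little stand. Then push the carriage with its jar along the slide until the spring plunger clicks in behind it, without forcing it, and leave the other jars and the funnel where they stand.

Things in the scene. Friction and masses are not known exactly. Their poses are not given: they have to be found in the camera images.
- fixture: Jar slide, fixed: aluminium bed 110 x 330 mm, 12 mm thick, steel guide rails to 34 mm, two white jaws to 78 mm at the +y end. Origin: on the table under the middle of the gate slot; z up; the slide runs along y, carriage travels to +y; bed from y -205 to +125 mm. A grey block with the spring plunger stands at x +57..93 mm, y +45 mm, 50 mm high.
- carriage (a joint): Travel (m) of the white jar carriage: 0 fully back, 0.130 home at its stop. It carries a clipped-in jar, 66 mm across, top 124 mm above the table, centre at fixture y = -105 mm + travel, and a push plate behind it. Friction 2 N; the detent begins at 0.111, takes about 10 N to pass its crest at 0.120; short of that it springs back, past it the spring draws it home.
- carriage_push (a point): Centre of the rear face of the upright steel push plate, 79 mm behind the jar's centre, 70 mm above the table, to be pushed towards fixture +y. The plate is 50 mm wide (fixture x), 10 mm thick, and reaches from 42 to 91 mm above the table. Axes as the fixture.
- plunger (a joint): Spring plunger of the detent, m: 0 = sprung out (before the carriage's bump arrives, and again when it has passed), about 0.004 = pressed back on the crest of the bump.
- gate: Stop gate: loose upright aluminium plate, 8 mm thick (its y), 0.13 kg, standing in a slot across the slide ahead of the carriage, underside 12 mm above the table. Blade 60 mm wide (x), 80 mm high; above it a grip tab 30 mm wide, 80 to 118 mm above the underside. Origin: centre of the underside; z up. The slot holds its lowest 22 mm: lift it straight up 25 mm or more.
- gate_hole (a point): Centre of the gate's 19 mm round hole, 62 mm above the gate's underside; the hole runs through along the gate's y axis.
- stand: Peg stand, fixed: dark round foot 70 mm across, upright steel post 14 mm across, 142 mm high, with one steel peg 8 mm thick that leaves the post's axis 135 mm above the table and points to the stand's -y, rising 15 degrees. Origin: centre of the foot's underside.
- peg_tip (a point): Free end of the peg's axis: 58 mm out from the post's axis (stand -y), 150.5 mm above the table. Axes as the stand.
- peg_mid (a point): Point on the peg's axis 30 mm out from the post's axis, 143 mm above the table: where to hang the gate. Axes as the stand.
- jar_a: Loose glass jar of relish with a black lid, 66 mm across, 82 mm tall. Origin: centre of its underside. A bystander, 0.35 kg.
- jar_b: Loose jar with a gold lid, 66 mm across, 82 mm tall. Origin: centre of its underside. A bystander.
- jar_c: Loose jar with a black lid, 66 mm across, 82 mm tall. Origin: centre of its underside. A bystander.
- funnel: White plastic jar funnel, wide end up, 110 mm across, 60 mm tall. Origin: centre of its underside. A bystander.

How it is judged (in metres and radians):
On the way, in this order (a step that is already met when the one before it is completed fails the run):
1. The gate hangs by its hole on the peg, upright, let go by the fingers (x of gate_hole in the frame of stand between -0.009 and 0.009 m and y of gate_hole in the frame of stand between -0.054 and -0.008 m and z of gate_hole in the frame of stand between 0.124 and 0.154 m and angle between gate's own z axis and vertical below 0.35 rad and contact force between the fingers and gate below 0.1 N), for 0.3 s.
2. The carriage is home (travel within 3 mm of 130 mm) and the plunger has sprung out behind its bump (under 1.5 mm) (value of joint carriage above 0.127 m and value of joint plunger below 0.0015 m), for 0.2 s.
At the end, for the whole second after the job is handed in: The gate hangs at rest on the peg: the peg runs through its hole, the hole's centre 8 to 54 mm out from the post's axis, the gate upright within 20 degrees. The carriage is home within 3 mm of its full 130 mm travel with the plunger sprung out to within 1.5 mm, and the fingers touch neither (all of step 1 and all of step 2 and linear speed of gate below 0.05 m/s and contact force between the fingers and carriage below 0.1 N).
It fails at once if The carriage is pushed with more than 40 N (contact force between the fingers and carriage above 40 N).
It fails at once if A bystander jar or the funnel is shifted by more than 30 mm or tipped (distance of any of jar_a, jar_b, jar_c, funnel from where it was at the start of the episode above 0.03 m or angle between any of jar_a, jar_b, jar_c, funnel's own z axis and vertical above 0.5 rad).
It also fails if it takes over 54 s, if anything falls off the work surface, if the arm or the gripper's body presses on something with over 40 N, if the wrist force passes 120 N, or if a joint passes its speed limit or range.

## Working session

There is one attempt and no reset: what is moved stays moved. The work goes in short steps, Python scripts to look and compute and a tool call to move; the robot and the scene stay as the last step left them, time stands still between calls to the robot, and variables do not carry over. Pictures are saved under pics/ and viewed, at most 10 in all, crops included, and the job is handed in when it is done.

Besides the shell and the picture viewer there is one more tool, called in YAML: its name, and indented under it one key for each argument. servo_tool: Moves the arm, as the interface text tells. Shifts and turns lie within -1 to 1; 1 stands for 20 mm of shift or 1.5 rad of turn. Its arguments: {"type":"object","properties":{"deltas":{"type":"array","items":{"type":"array","items":{"type":"array","items":{"type":"number"}}}},"hand":{"type":"number"}},"required":["deltas"]}

```bash
mkdir -p pics; ls
cat > h.py <<'E'
import numpy as np, cv2
from rig import status, vision, manip
def P(f,u,v,z=None):
    # world point of pixel by depth, or on plane z
    T=np.array(f["world_from_camera"]); d=np.array([(u-f["cx"])/f["fx"],(v-f["cy"])/f["fy"],1.])
    if z is None:
        Z=f["z_map"][int(v)-1:int(v)+2,int(u)-1:int(u)+2]; Z=np.median(Z[Z>0]) if (Z>0).any() else 0
    else:
        r=T[:3,:3]@d; Z=(z-T[2,3])/r[2]
    return T[:3,:3]@(d*Z)+T[:3,3]
def px(f,p):
    T=np.linalg.inv(np.array(f["world_from_camera"])); c=T[:3,:3]@np.array(p)+T[:3,3]
    return f["fx"]*c[0]/c[2]+f["cx"], f["fy"]*c[1]/c[2]+f["cy"]
E
python3 - <<'E'
from h import *
import pickle
for n in ["scene","top"]:
    f=vision.grab_frame(n); cv2.imwrite(f"pics/{n}0.png",f["color"]); pickle.dump(f,open(n+"0.pkl","wb"))
    print(n,np.round(f["world_from_camera"],2).tolist(),f["fx"])
o=status.get_obs(); print(o["ee_pos"],np.round(o["tcp_rot"],3).tolist(),o["clock"],o["opening"])
E
```

```text
pics
scene [[0.75, 0.56, -0.34, 808.87], [0.66, -0.65, 0.39, -382.68], [-0.0, -0.52, -0.86, 913.26], [0.0, 0.0, 0.0, 1.0]] 435.9368021144996
top [[0.02, -0.99, 0.1, 369.81], [-1.0, -0.02, -0.03, 0.51], [0.03, -0.1, -0.99, 1004.45], [0.0, 0.0, 0.0, 1.0]] 447.7888427013547
[ 162.80012146 -577.19870855  230.62437283] [[0.962, 0.271, -0.0], [0.271, -0.962, 0.001], [0.0, -0.001, -1.0]] 0.1 85.62241323847486
```

View pics/top0.png

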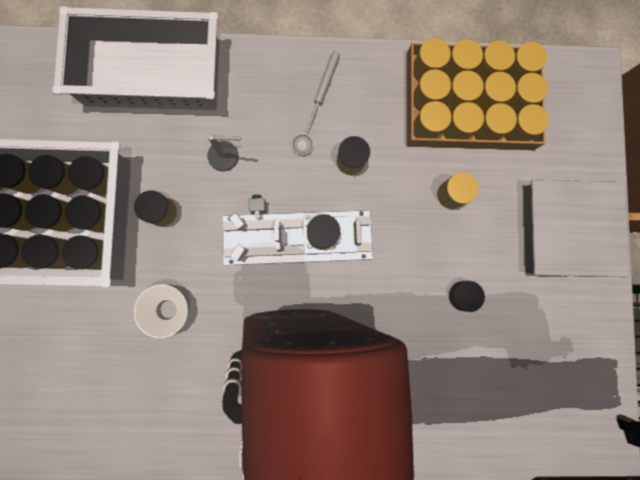

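View pics/scene0.png

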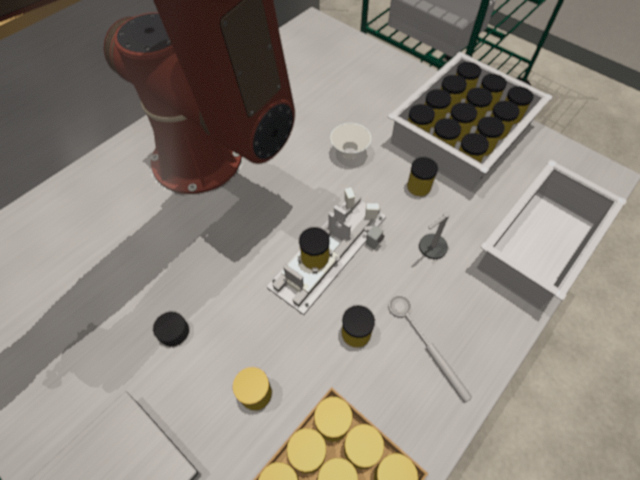

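The top view shows the slide at about (297,237), running left to +y. The gate is at (278,235), the plunger block at (257,203), and the stand at (222,155) with its peg seemingly going up-right to (240,138). I'll enlarge both.

Run:
```python
from h import *
import pickle
f=pickle.load(open("top0.pkl","rb"));g=pickle.load(open("scene0.pkl","rb"))
a=cv2.resize(f["color"][120:270,200:400],None,fx=4,fy=4,interpolation=cv2.INTER_CUBIC)
b=cv2.resize(g["color"][180:315,260:460],None,fx=4,fy=4,interpolation=cv2.INTER_CUBIC)
cv2.imwrite("pics/top0c.png",a);cv2.imwrite("pics/sc0c.png",b)
```

```text
(no output)
```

View pics/top0c.png

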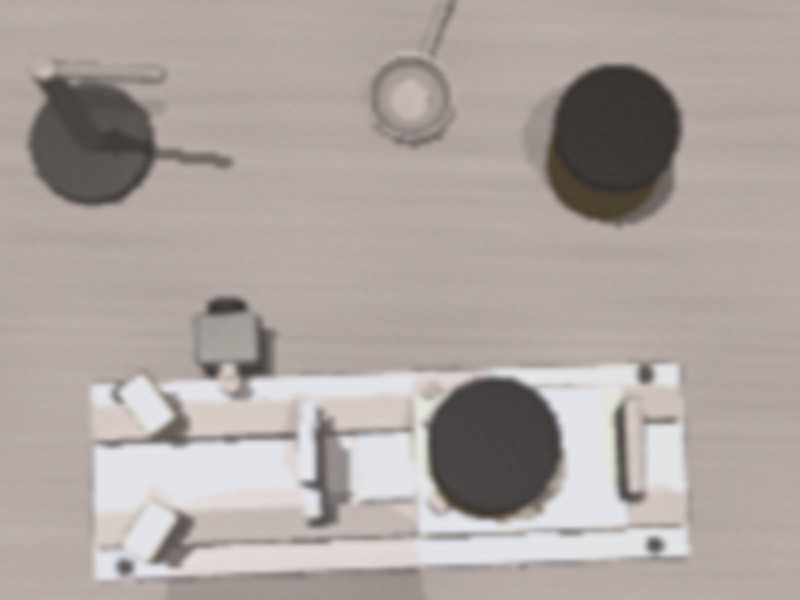

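View pics/sc0c.png

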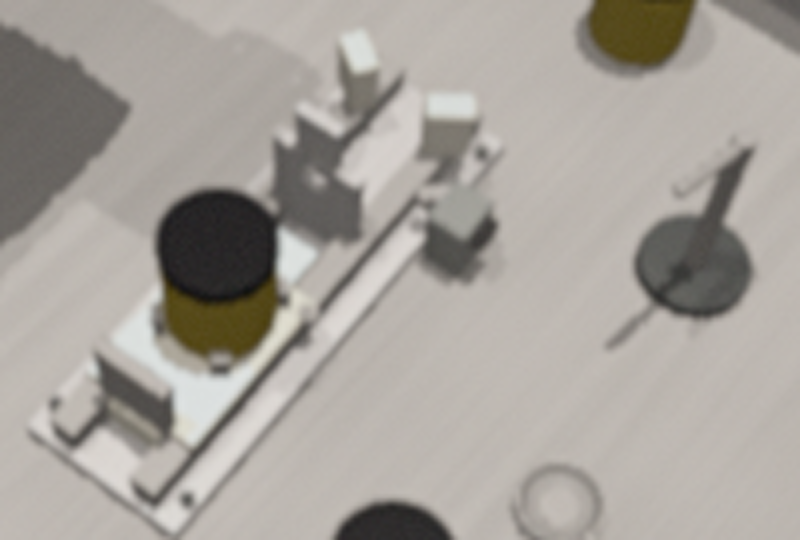

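Top crop: bed corners are at (92,385), (680,363), (688,555) and (95,580). The post top is at (45,72), the peg tip at about (163,73), and the gate top edges at about (305,402) to (315,520). The peg points to world −y, parallel to the slide.

```bash
cat >> h.py <<'E'
def C(c,o): return (np.array(c)+.5)/4-.5+np.array(o)
E
python3 - <<'E'
from h import *
import pickle
f=pickle.load(open("top0.pkl","rb"));g=pickle.load(open("scene0.pkl","rb"))
t=(200,120); s=(260,180)
def m(fr,c,o,z): u=C(c,o); return np.round(P(fr,*u,z),1)
cs=[m(f,c,t,12) for c in [(92,385),(680,363),(688,555),(95,580)]]
print("bed",cs)
for a,b in [(0,1),(1,2),(2,3),(3,0)]: d=cs[b]-cs[a]; print(np.linalg.norm(d),np.degrees(np.arctan2(d[1],d[0])))
y=(cs[0]+cs[3]-cs[1]-cs[2])[:2]; y/=np.linalg.norm(y); x=np.array([y[1],-y[0]]); ctr=sum(cs)[:2]/4
O=ctr+40*y; print("fix O",O,"yaw",np.degrees(np.arctan2(-x[1]*-1,x[0])),"y",y)
print("post top",m(f,(45,72),t,142),"tip",m(f,(163,73),t,150.5),"foot",m(f,(93,143),t,8))
print("scene: posttop",m(g,(748,150),s,142),"tip",m(g,(680,190),s,150.5),"foot",m(g,(693,262),s,8))
cz=[m(g,c,s,12) for c in [(30,430),(178,532),(500,150)]];print("scene bed",cz)
# gate top surface: depth cloud
for fr,n in ((f,"top"),(g,"scene")):
    v,u=np.mgrid[0:480,0:640]; Z=fr["z_map"]; T=np.array(fr["world_from_camera"])
    pc=np.stack([(u-fr["cx"])/fr["fx"]*Z,(v-fr["cy"])/fr["fy"]*Z,Z],-1)@T[:3,:3].T+T[:3,3]
    d=pc[...,:2]-O; fx=d@x; fy=d@y; z=pc[...,2]
    for zz in [(122,140),(85,110)]:
        k=(abs(fx)<45)&(abs(fy)<25)&(z>zz[0])&(z<zz[1])&(Z>0)
        if k.any(): print(n,"gate",zz,k.sum(),"fx",fx[k].min(),fx[k].max(),"fy",fy[k].min(),fy[k].max(),"mean",fx[k].mean(),fy[k].mean(),"zmax",z[k].max())
    k=(abs(fx)<45)&(fy>-200)&(fy<-165)&(z>60)&(z<110)&(Z>0)
    print("plate",k.sum(),fx[k].min(),fx[k].max(),fy[k].min(),fy[k].max(),z[k].max())
    k=(abs(fx)<45)&(fy>-150)&(fy<-60)&(z>119)&(z<135)&(Z>0)
    print("jar",k.sum(),(fx[k].min()+fx[k].max())/2,(fy[k].min()+fy[k].max())/2,z[k].max())
    k=(abs(fx-75)<40)&(abs(fy-45)<30)&(z>45)&(z<60)&(Z>0)
    print("blk",k.sum(),fx[k].min(),fx[k].max(),fy[k].min(),fy[k].max(),z[k].max())
E
```

```text
bed [array([512.7, 182.5,  12. ]), array([ 533.4, -145.6,   12. ]), array([ 425.4, -151. ,   12. ]), array([404.5, 176.4,  12. ])]
328.75233839472537 -86.38996414766618
108.13491573030424 -177.13759477388825
328.0664109597323 93.65259361477456
108.3718136786499 3.2267529978526883
fix O [466.46657641  55.49469144] yaw 3.6312925116412194 y [-0.06333559  0.99799229]
post top [648.6 188.  142. ] tip [647.1 129.  150.5] foot [651.5 188.3   8. ]
scene: posttop [656.5 183.6 142. ] tip [645.4 132.8 150.5] foot [650. 191.   8.]
scene bed [array([ 429.2, -151.7,   12. ]), array([ 534.3, -141.8,   12. ]), array([514.1, 177.5,  12. ])]
top gate (122, 140) 64 fx -15.674998379467787 13.883999086321442 fy -4.306463028468638 2.9698855555032813 mean -1.1134854420003208 -0.8627798820243535 zmax 133.659525184657
top gate (85, 110) 69 fx -30.626229723096966 28.99037143913718 fy -4.815975721277365 3.2293909751730063 mean -4.600485289539693 -1.5624132040164673 zmax 109.23148283357159
plate 90 -24.736904815187355 24.79101808202425 -172.9049891348984 -165.01044368113324 95.2361697521294
jar 901 0.20106919127585243 -93.60292390558092 129.68366912121996
blk 254 43.62748995058566 93.44963244732594 27.66415211928101 60.894443756471674 56.099181026819906
scene gate (122, 140) 63 fx -15.007422488427848 14.250291239227348 fy -4.824782768953056 5.145605220336068 mean 0.13207033248041192 -0.619323128910034 zmax 132.91429157238292
scene gate (85, 110) 132 fx -30.47357629276573 29.388095419675846 fy -5.2730651184312025 5.2472427433931825 mean 1.3740620841942754 -2.008949978972149 zmax 109.78374473135239
plate 168 -23.644607828114307 25.56953428994673 -172.04663715247867 -165.02376530618187 93.16187625540954
jar 695 0.7914872378220892 -93.5220506884763 127.90706661291495
blk 176 51.673587247418304 93.20803657395481 27.078955415133237 62.45588717749804 52.826330076509976
```

Everything agrees: gate at about (466.4, 55), yaw 3.6°, carriage travel about 11 mm, stand foot at about (651, 189). I'll move above the gate, turning the tool y axis to the fixture's y.

servo_tool:
  deltas:
    - [[0, 0, 0, 0, 0, 0.0705], [0, 0, 0, 0, 0, 0.0705], [0.55, -0.98, 0, 0, 0, 0], [0.55, -0.98, 0, 0, 0, 0], [0.55, -0.98, 0, 0, 0, 0]]
  hand: 0.7

```text
clock: 0.52
ee_pos: [192.1, -515.8, 230.6]
tcp_rot: [[0.998, 0.063, -0.0], [0.063, -0.998, 0.001], [-0.0, -0.001, -1.0]]
force: [0.0, 0.4, 0.2]
opening: 59.9
gripper_force: 0.0
```

servo_tool:
  deltas:
    - [[0.55, -0.98, 0, 0, 0, 0], [0.55, -0.98, 0, 0, 0, 0], [0.55, -0.98, 0, 0, 0, 0], [0.55, -0.98, 0, 0, 0, 0], [0.55, -0.98, 0, 0, 0, 0]]

```text
clock: 0.93
ee_pos: [241.0, -414.3, 230.9]
tcp_rot: [[0.998, 0.063, -0.0], [0.063, -0.998, 0.001], [-0.0, -0.001, -1.0]]
force: [0.7, -1.0, -0.0]
opening: 59.5
gripper_force: 0.0
```

servo_tool:
  deltas:
    - [[0.55, -0.98, 0, 0, 0, 0], [0.55, -0.98, 0, 0, 0, 0], [0.55, -0.98, 0, 0, 0, 0], [0.55, -0.98, 0, 0, 0, 0], [0.55, -0.98, 0, 0, 0, 0]]

```text
clock: 1.35
ee_pos: [289.7, -313.0, 231.0]
tcp_rot: [[0.998, 0.063, -0.0], [0.063, -0.998, 0.0], [-0.0, -0.0, -1.0]]
force: [0.7, 0.1, -0.4]
opening: 59.9
gripper_force: 0.0
```

servo_tool:
  deltas:
    - [[0.55, -0.98, 0, 0, 0, 0], [0.55, -0.98, 0, 0, 0, 0], [0.55, -0.98, 0, 0, 0, 0], [0.55, -0.98, 0, 0, 0, 0], [0.55, -0.98, 0, 0, 0, 0]]

```text
clock: 1.77
ee_pos: [338.3, -211.8, 231.1]
tcp_rot: [[0.998, 0.063, -0.0], [0.063, -0.998, 0.0], [-0.0, -0.0, -1.0]]
force: [0.9, 0.4, 0.6]
opening: 59.9
gripper_force: 0.0
```

servo_tool:
  deltas:
    - [[0.55, -0.98, 0, 0, 0, 0], [0.55, -0.98, 0, 0, 0, 0], [0.55, -0.98, 0, 0, 0, 0], [0.55, -0.98, 0, 0, 0, 0], [0.55, -0.98, 0, 0, 0, 0]]

```text
clock: 2.18
ee_pos: [387.0, -110.5, 231.1]
tcp_rot: [[0.998, 0.063, -0.0], [0.063, -0.998, 0.0], [-0.0, -0.0, -1.0]]
force: [0.1, -0.9, -1.1]
opening: 59.7
gripper_force: 0.0
```

servo_tool:
  deltas:
    - [[0.55, -0.98, 0, 0, 0, 0], [0.55, -0.98, 0, 0, 0, 0], [0.55, -0.98, 0, 0, 0, 0], [0.55, -0.98, 0, 0, 0, 0], [0.55, -0.98, 0, 0, 0, 0]]

```text
clock: 2.6
ee_pos: [435.7, -9.1, 231.0]
tcp_rot: [[0.998, 0.063, -0.0], [0.063, -0.998, -0.0], [-0.0, -0.0, -1.0]]
force: [1.5, -0.0, 0.7]
opening: 59.8
gripper_force: 0.0
```

servo_tool:
  deltas:
    - [[0.43, -0.77, 0, 0, 0, 0], [0.43, -0.77, 0, 0, 0, 0], [0.43, -0.77, 0, 0, 0, 0], [0.43, -0.77, 0, 0, 0, 0], [0, 0, 0, 0, 0, 0]]

```text
clock: 3.02
ee_pos: [466.4, 55.4, 230.8]
tcp_rot: [[0.998, 0.065, -0.0], [0.065, -0.998, 0.001], [-0.0, -0.001, -1.0]]
force: [0.4, -0.4, 0.3]
opening: 60.0
gripper_force: 0.0
```

Run:
```python
from h import *
import pickle
print(status.get_obs()["ee_pos"])
f=vision.grab_frame("wrist"); pickle.dump(f,open("w1.pkl","wb")); cv2.imwrite("pics/w1.png",f["color"])
print(np.round(f["world_from_camera"],3).tolist(),f["fx"]); print("gate O",px(f,(466.4,55,130)))
```

```text
[466.36673439  55.40797224 230.77898523]
[[0.065, -0.96, -0.272, 535.623], [-0.998, -0.063, -0.017, 59.397], [-0.001, 0.273, -0.962, 374.1], [0.0, 0.0, 0.0, 1.0]] 419.5968922949297
gate O (np.float64(324.03965114570815), np.float64(235.06880322021567))
```

View pics/w1.png

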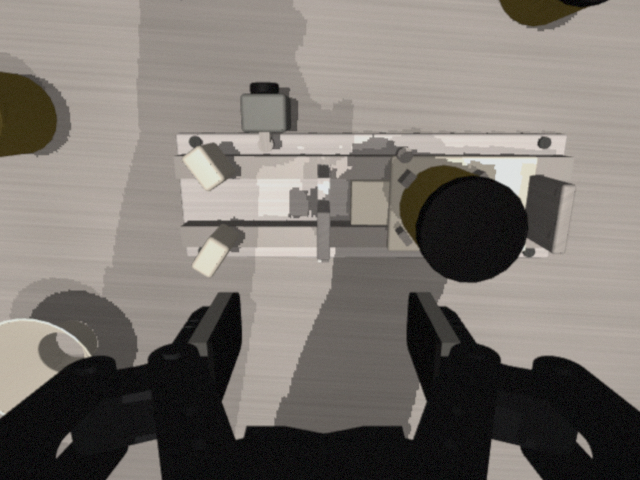

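The wrist view shows the gate's tab centred at u≈323 (predicted 324), v 207–260, square to the fingers. I'll descend, grasp and lift.

servo_tool:
  deltas:
    - [[0, 0, 0.95, 0, 0, 0], [0, 0, 0.95, 0, 0, 0], [0, 0, 0.95, 0, 0, 0], [0, 0, 0.95, 0, 0, 0], [0, 0, 0.95, 0, 0, 0]]

```text
clock: 3.48
ee_pos: [465.5, 52.6, 135.2]
tcp_rot: [[0.998, 0.063, -0.0], [0.063, -0.998, -0.0], [-0.0, 0.0, -1.0]]
force: [0.3, 0.4, 0.3]
opening: 59.9
gripper_force: 0.0
```

servo_tool:
  deltas:
    - [[0, 0, 0.7, 0, 0, 0], [0, 0, 0.7, 0, 0, 0], [0, 0, 0.5, 0, 0, 0], [0, 0, 0, 0, 0, 0]]

```text
clock: 3.82
ee_pos: [464.4, 53.0, 96.1]
tcp_rot: [[0.998, 0.063, -0.003], [0.063, -0.998, 0.0], [-0.003, -0.0, -1.0]]
force: [0.7, -0.2, -0.2]
opening: 59.7
gripper_force: 0.0
```

servo_tool:
  deltas:
    - [[0, 0, 0, 0, 0, 0], [0, 0, 0, 0, 0, 0], [0, 0, 0, 0, 0, 0], [0, 0, 0, 0, 0, 0], [0, 0, 0, 0, 0, 0]]
  hand: 0

```text
clock: 4.23
ee_pos: [466.5, 53.7, 99.2]
tcp_rot: [[0.998, 0.063, 0.001], [0.063, -0.998, 0.001], [0.002, -0.001, -1.0]]
force: [-0.9, 2.1, 5.9]
opening: 7.1
gripper_force: 60.1
```

servo_tool:
  deltas:
    - [[0, 0, 0, 0, 0, 0], [0, 0, 0, 0, 0, 0], [0, 0, 0, 0, 0, 0], [0, 0, 0, 0, 0, 0], [0, 0, 0, 0, 0, 0]]

```text
clock: 4.65
ee_pos: [466.5, 53.7, 99.2]
tcp_rot: [[0.998, 0.064, 0.002], [0.064, -0.998, 0.001], [0.002, -0.001, -1.0]]
force: [-1.9, 2.4, 6.4]
opening: 7.1
gripper_force: 60.0
```

servo_tool:
  deltas:
    - [[0, 0, -0.5, 0, 0, 0], [0, 0, -0.9, 0, 0, 0], [0, 0, -0.9, 0, 0, 0], [0, 0, -0.9, 0, 0, 0], [0, 0, -0.65, 0, 0, 0]]

```text
clock: 5.07
ee_pos: [466.2, 53.1, 177.3]
tcp_rot: [[0.998, 0.063, 0.001], [0.063, -0.998, -0.001], [0.001, 0.001, -1.0]]
force: [-0.8, -0.7, -1.3]
opening: 7.1
gripper_force: 59.1
```

servo_tool:
  deltas:
    - [[0, 0, 0, 0, 0, 0], [0.8, -0.2, 0, 0, 0, 0], [0.9, -0.15, 0, 0, 0, 0], [0.9, -0.15, 0, 0, 0, 0], [0.9, -0.15, 0, 0, 0, 0]]

```text
clock: 5.48
ee_pos: [535.3, 70.9, 174.2]
tcp_rot: [[0.998, 0.063, -0.001], [0.063, -0.998, -0.0], [-0.001, 0.0, -1.0]]
force: [-0.3, 0.6, -1.1]
opening: 7.4
gripper_force: 59.0
```

servo_tool:
  deltas:
    - [[0.9, -0.15, 0, 0, 0, 0], [0.9, -0.15, 0, 0, 0, 0], [0.9, -0.15, 0, 0, 0, 0], [0.9, -0.15, 0, 0, 0, 0], [0.9, -0.15, 0, 0, 0, 0]]

```text
clock: 5.9
ee_pos: [624.2, 91.5, 173.8]
tcp_rot: [[0.998, 0.063, -0.002], [0.063, -0.998, -0.0], [-0.002, 0.0, -1.0]]
force: [-0.3, 0.3, -0.7]
opening: 6.6
gripper_force: 59.0
```

servo_tool:
  deltas:
    - [[0.9, -0.15, 0, 0, 0, 0], [0, 0, 0, 0, 0, 0], [0, 0, 0, 0, 0, 0]]

```text
clock: 6.15
ee_pos: [641.3, 95.5, 173.5]
tcp_rot: [[0.998, 0.064, -0.002], [0.064, -0.998, -0.0], [-0.002, 0.0, -1.0]]
force: [-0.7, 0.5, -1.7]
opening: 7.2
gripper_force: 59.0
```

Run:
```python
from h import *
import pickle
o=status.get_obs();print(o["ee_pos"],o["opening"])
for n in ["wrist","scene","top"]:
    f=vision.grab_frame(n); pickle.dump(f,open(n+"2.pkl","wb")); print(n,[np.round(px(f,p),0) for p in [(651,189,142),(646.5,131,150.5)]])
    if n!="wrist":
        u,v=px(f,(648,150,150)); u=int(u)-60;v=int(v)-45
        c=f["color"][v:v+90,u:u+120]; print(u,v)
        c=cv2.resize(c,None,fx=4,fy=4,interpolation=cv2.INTER_CUBIC)
        if n=="scene": s=c
        else: w2=np.vstack([s,c]) 
    else: W=f["color"]
# left: wrist 320x240->, combine
out=np.zeros((600,800,3),np.uint8)
out[:,:]=0
out=np.zeros((600,800,3),np.uint8)
out[0:300,0:400]=cv2.resize(w2[:360],(400,300)); out[300:600,0:400]=cv2.resize(w2[360:],(400,300)); out[:300,400:]=cv2.resize(W,(400,300),interpolation=cv2.INTER_AREA)
cv2.imwrite("pics/c2.png",out)
```

```text
[641.34252141  95.52581815 173.53372845] 7.153262585912407
wrist [array([110., 244.]), array([240., 269.])]
scene [array([446., 214.]), array([430., 228.])]
375 177
top [array([210., 136.]), array([239., 138.])]
169 92
```

View pics/c2.png

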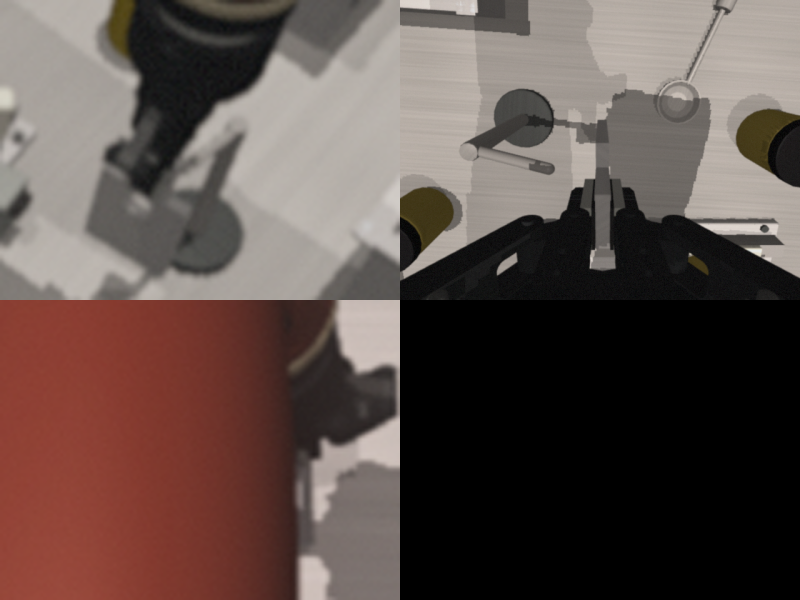

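The wrist panel shows the peg tip at about (241,269) and the post top at about (112,243), matching the predictions. One enlarged crop should fix the peg axis and the gate edge precisely.

Run:
```python
from h import *
import pickle
f=pickle.load(open("wrist2.pkl","rb"))
cv2.imwrite("pics/w2c.png",cv2.resize(f["color"][220:370,90:290],None,fx=4,fy=4,interpolation=cv2.INTER_CUBIC))
```

```text
(no output)
```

View pics/w2c.png

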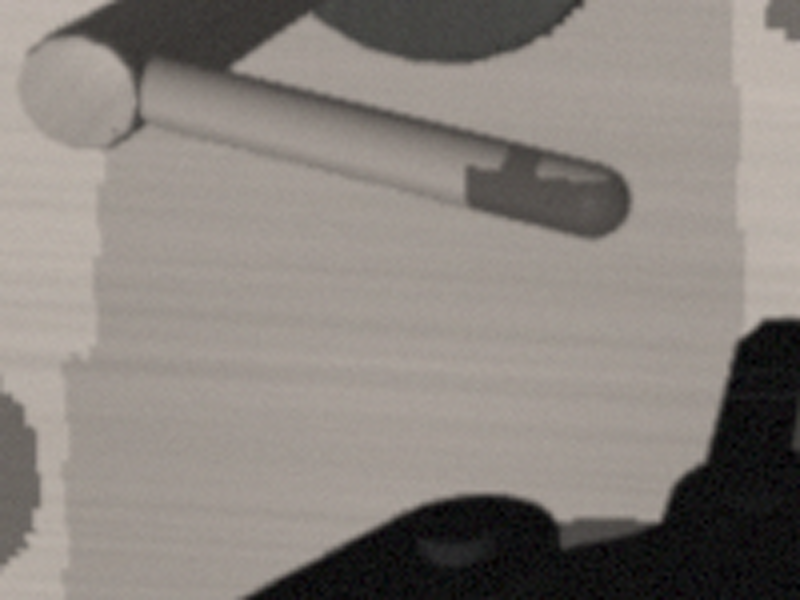

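Run:
```python
from h import *
import pickle
f=pickle.load(open("wrist2.pkl","rb"));o=(90,220)
a=P(f,*C((79,91),o),142); b=P(f,*C((630,206),o),150.5); c=P(f,*C((598,202),o),150.5); e=P(f,*C((145,92),o),137); print(a,b,c,e)
d=a-b; print("yaw",np.degrees(np.arctan2(-d[0],d[1])),np.hypot(*d[:2]))
# gate cloud in scene & wrist frames
for n in ["wrist","scene"]:
    fr=pickle.load(open(n+"2.pkl","rb")); v,u=np.mgrid[0:480,0:640]; Z=fr["z_map"]; T=np.array(fr["world_from_camera"])
    pc=np.stack([(u-fr["cx"])/fr["fx"]*Z,(v-fr["cy"])/fr["fy"]*Z,Z],-1)@T[:3,:3].T+T[:3,3]
    k=(Z>0)&(abs(pc[...,0]-641)<45)&(abs(pc[...,1]-95)<12)&(pc[...,2]>80)&(pc[...,2]<150); q=pc[k]
    print(n,len(q)); 
    if len(q): print(q.min(0),q.max(0))
    k=(Z>0)&(abs(pc[...,0]-650)<15)&(pc[...,1]>115)&(pc[...,1]<180)&(pc[...,2]>130)&(pc[...,2]<160); q=pc[k]
    if len(q)>5:
        A=np.polyfit(q[:,1],q[:,0],1); print("peg",len(q),np.polyval(A,131),np.polyval(A,160),"z",np.polyval(np.polyfit(q[:,1],q[:,2],1),[131,160]), q[:,1].min())
```

```text
[651.73965524 189.34766624 142.        ] [645.52273668 127.87277371 150.5       ] [645.75927888 131.24923813 150.5       ] [650.39757175 184.55150789 137.        ]
yaw -5.774654710494586 61.788449462250455
wrist 454
[670.13624621  93.47967311  86.14483503] [671.24340836 101.66832223 149.97856103]
peg 2173 647.4533087736214 650.1976130761459 z [154.05869336 146.57064308] 127.78374575535655
scene 468
[609.97287932  88.73603439  84.18855397] [670.19281949 102.69063889 149.73860282]
peg 66 646.9809894731022 649.2512079526948 z [152.7260791  145.34396622] 129.18514976976684
```

Stand: post (651.5,189.3), tip (646,131), yaw −5.6°. Gate centre x≈640.6. I'll turn the gate by −9.2° to line up with the peg, then approach short of the tip.

servo_tool:
  deltas:
    - [[0, 0, 0, 0, 0, 0.0535], [0, 0, 0, 0, 0, 0.0535], [0.1, -0.4, -0.13, 0, 0, 0], [0, 0, 0, 0, 0, 0], [0, 0, 0, 0, 0, 0]]

```text
clock: 6.72
ee_pos: [642.9, 88.2, 178.4]
tcp_rot: [[0.998, -0.07, 0.001], [-0.07, -0.997, 0.012], [0.001, -0.012, -1.0]]
force: [-0.4, 0.5, -0.8]
opening: 7.3
gripper_force: 59.0
```

Run:
```python
from h import *
o=status.get_obs();print(o["ee_pos"],o["tcp_rot"])
f=vision.grab_frame("scene")
fr=f; v,u=np.mgrid[0:480,0:640]; Z=fr["z_map"]; T=np.array(fr["world_from_camera"])
pc=np.stack([(u-fr["cx"])/fr["fx"]*Z,(v-fr["cy"])/fr["fy"]*Z,Z],-1)@T[:3,:3].T+T[:3,3]
R=o["tcp_rot"]; L=(pc-o["ee_pos"])@R
k=(Z>0)&(abs(L[...,0])<45)&(abs(L[...,1])<12)&(L[...,2]>25)&(L[...,2]<100);q=L[k];print(len(q),q.min(0),q.max(0),np.median(q,0))
u,v=px(f,(646,120,140));u=int(u)-50;v=int(v)-38
cv2.imwrite("pics/s3.png",cv2.resize(f["color"][v:v+75,u:u+100],None,fx=8,fy=8,interpolation=cv2.INTER_CUBIC)); print(u,v)
for y in (106,131): print(y,(np.array(px(f,(646-(131-y)*.097,y,150.5)))-(u,v))*8)
```

```text
[642.94895993  88.17125609 178.41155008] [[ 9.97567212e-01 -6.96969612e-02  1.41111006e-03]
 [-6.97089708e-02 -9.97493777e-01  1.21170663e-02]
 [ 5.63050799e-04 -1.21859551e-02 -9.99925590e-01]]
448 [-31.2198007   -6.84520443  25.54894315] [29.5453653   5.09950964 89.51057536] [ 0.4103699   3.01206307 54.15769595]
375 195
106 [372.46421589 318.89238363]
131 [435.17750424 262.64704242]
```

View pics/s3.png

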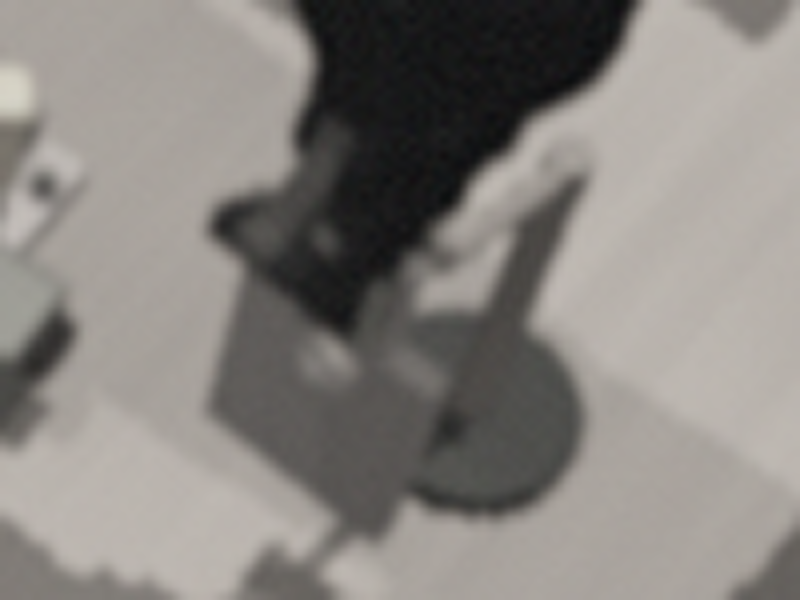

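Run:
```python
from h import *
o=status.get_obs()
for k in o: print(k,np.round(o[k],2).tolist())
```

```text
clock 6.77
q [-4.04, 14.19, 9.16, 84.96, 0.7, 179.95]
qd [0.07, 0.22, -0.03, -0.05, 0.05, 0.0]
effort [-0.24, -64.04, 51.41, 0.0, 0.05, -0.0]
ee_pos [642.89, 88.25, 178.21]
tcp_rot [[1.0, -0.07, 0.0], [-0.07, -1.0, 0.01], [0.0, -0.01, -1.0]]
force [0.38, 0.39, -1.19]
wrist_torque [-0.02, -0.05, 0.02]
gripper_force 59.01
opening 7.29
```

servo_tool:
  deltas:
    - [[0, 0, 0, 0, 0, 0], [0, 0, 0, 0, 0, 0]]

```text
clock: 6.93
ee_pos: [642.9, 88.2, 177.9]
tcp_rot: [[0.998, -0.069, 0.001], [-0.069, -0.998, 0.012], [-0.0, -0.012, -1.0]]
force: [1.7, -1.1, -1.5]
opening: 7.2
gripper_force: 59.0
```

Joint 6 is at its 180° limit, so this yaw isn't available. A 9° mismatch still fits the 19 mm hole on an 8 mm peg, so I'll turn back to about +3°.

servo_tool:
  deltas:
    - [[0, 0, 0, 0, 0, -0.05], [0, 0, 0, 0, 0, -0.05], [0, 0, 0, 0, 0, 0], [0, 0, 0, 0, 0, 0]]

```text
clock: 7.27
ee_pos: [643.0, 88.1, 177.9]
tcp_rot: [[0.997, 0.078, 0.001], [0.078, -0.997, 0.012], [0.002, -0.012, -1.0]]
force: [-0.4, 1.3, -0.3]
opening: 6.9
gripper_force: 59.1
```

servo_tool:
  deltas:
    - [[0, 0, 0, -0.008, 0, 0.01], [0.07, -0.48, 0.04, 0, 0, 0], [0.07, -0.48, 0.04, 0, 0, 0], [0, 0, 0, 0, 0, 0], [0, 0, 0, 0, 0, 0]]

```text
clock: 7.68
ee_pos: [644.5, 108.4, 176.2]
tcp_rot: [[0.998, 0.066, 0.001], [0.066, -0.998, 0.0], [0.001, -0.0, -1.0]]
force: [1.0, 0.8, -0.9]
opening: 7.2
gripper_force: 59.1
```

servo_tool:
  deltas:
    - [[0.06, -0.36, 0, 0, 0, 0], [0.06, -0.36, 0, 0, 0, 0], [0.06, -0.36, 0, 0, 0, 0], [0, 0, 0, 0, 0, 0]]

```text
clock: 8.02
ee_pos: [646.8, 130.7, 176.4]
tcp_rot: [[0.998, 0.066, 0.002], [0.066, -0.998, 0.001], [0.002, -0.001, -1.0]]
force: [0.1, -0.7, -1.8]
opening: 7.2
gripper_force: 59.0
```

Run:
```python
from h import *
o=status.get_obs();print(o["ee_pos"],o["force"],o["wrist_torque"])
f=vision.grab_frame("scene");g=vision.grab_frame("wrist")
u,v=px(f,(646,131,150));u=int(u)-50;v=int(v)-50
a=cv2.resize(f["color"][v:v+75,u:u+50],(400,600),interpolation=cv2.INTER_CUBIC)
u,v=px(g,(648,140,150));u=int(u)-60;v=int(v)-90
b=cv2.resize(g["color"][v:v+180,u:u+120],(400,600),interpolation=cv2.INTER_CUBIC)
cv2.imwrite("pics/i4.png",np.hstack([a,b]))
```

```text
[646.77791008 130.72184455 176.35063082] [ 0.12982614 -0.74043987 -1.80062425] [-0.07894819 -0.0286831   0.01494545]
```

View pics/i4.png

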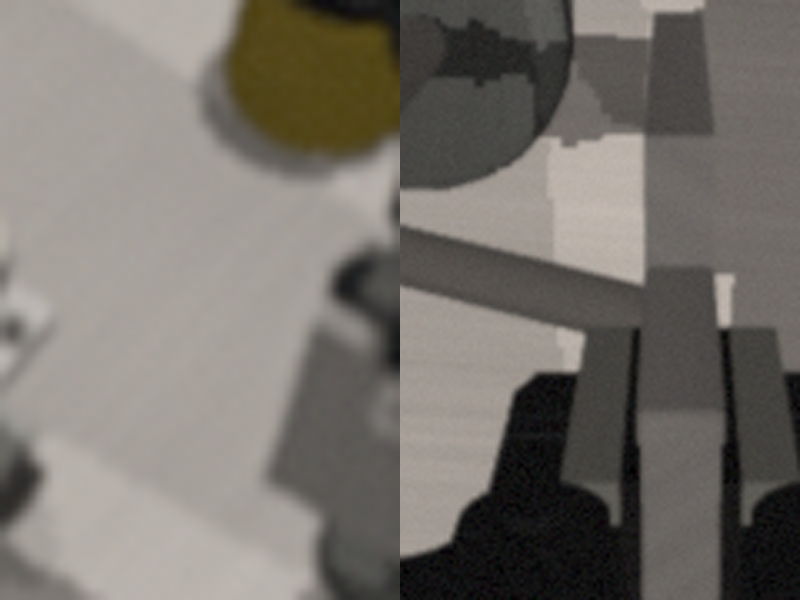

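The peg enters the gate and the force stays near zero. I'll follow the peg's slope inward.

servo_tool:
  deltas:
    - [[0.054, -0.35, 0.094, 0, 0, 0], [0.054, -0.35, 0.094, 0, 0, 0], [0.054, -0.35, 0.094, 0, 0, 0], [0.054, -0.35, 0.094, 0, 0, 0], [0, 0, 0, 0, 0, 0]]

```text
clock: 8.53
ee_pos: [648.9, 159.0, 168.1]
tcp_rot: [[0.998, 0.066, 0.001], [0.066, -0.998, 0.001], [0.001, -0.001, -1.0]]
force: [0.6, -0.4, -0.6]
opening: 7.1
gripper_force: 59.0
```

servo_tool:
  deltas:
    - [[0, 0, 0.1, 0, 0, 0], [0, 0, 0.08, 0, 0, 0], [0, 0, 0, 0, 0, 0]]

```text
clock: 8.78
ee_pos: [649.1, 157.1, 164.8]
tcp_rot: [[0.998, 0.065, 0.001], [0.065, -0.998, 0.0], [0.001, -0.0, -1.0]]
force: [-0.0, -0.1, -1.6]
opening: 7.2
gripper_force: 59.0
```

servo_tool:
  deltas:
    - [[0, 0, 0.05, 0, 0, 0], [0, 0, 0, 0, 0, 0]]

```text
clock: 8.95
ee_pos: [649.3, 157.1, 164.3]
tcp_rot: [[0.998, 0.065, 0.002], [0.065, -0.998, 0.0], [0.002, -0.0, -1.0]]
force: [0.1, 0.4, -0.5]
opening: 7.2
gripper_force: 59.4
```

servo_tool:
  deltas:
    - [[0, 0, 0.07, 0, 0, 0], [0, 0, 0, 0, 0, 0]]

```text
clock: 9.12
ee_pos: [649.5, 157.1, 163.9]
tcp_rot: [[0.998, 0.065, 0.003], [0.065, -0.998, -0.0], [0.003, 0.0, -1.0]]
force: [-3.4, -0.8, 4.6]
opening: 6.8
gripper_force: 60.3
```

servo_tool:
  deltas:
    - [[0, 0, 0.07, 0, 0, 0], [0, 0, 0, 0, 0, 0]]

```text
clock: 9.28
ee_pos: [649.6, 157.1, 163.7]
tcp_rot: [[0.998, 0.065, 0.004], [0.065, -0.998, -0.0], [0.004, 0.0, -1.0]]
force: [-4.3, -1.8, 11.2]
opening: 6.9
gripper_force: 61.3
```

The hole rests on the peg: z is about 138.5, as expected, with 11 N up. Releasing.

servo_tool:
  deltas:
    - [[0, 0, -0.02, 0, 0, 0], [0, 0, 0, 0, 0, 0], [0, 0, 0, 0, 0, 0], [0, 0, 0, 0, 0, 0], [0, 0, 0, 0, 0, 0]]
  hand: 0.4

```text
clock: 9.7
ee_pos: [649.2, 157.3, 161.6]
tcp_rot: [[0.998, 0.065, 0.001], [0.065, -0.998, 0.0], [0.001, -0.0, -1.0]]
force: [0.2, -0.6, -0.9]
opening: 34.0
gripper_force: 0.0
```

servo_tool:
  deltas:
    - [[0, 0, -0.5, 0, 0, 0], [0, 0, -1, 0, 0, 0], [0, 0, -1, 0, 0, 0], [0, 0, -1, 0, 0, 0], [0, 0, -0.5, 0, 0, 0]]

```text
clock: 10.12
ee_pos: [649.9, 157.4, 245.5]
tcp_rot: [[0.998, 0.065, 0.005], [0.065, -0.998, 0.0], [0.005, -0.0, -1.0]]
force: [0.4, -0.1, 0.5]
opening: 34.2
gripper_force: 0.0
```

Run:
```python
from h import *
o=status.get_obs();print(o["ee_pos"],o["force"])
f=vision.grab_frame("scene");g=vision.grab_frame("wrist")
u,v=px(f,(649,158,120));u=int(u)-30;v=int(v)-45
a=cv2.resize(f["color"][v:v+90,u:u+60],(400,600),interpolation=cv2.INTER_CUBIC)
b=cv2.resize(g["color"],(400,300),interpolation=cv2.INTER_AREA); b=np.vstack([b,b*0])
cv2.imwrite("pics/i5.png",np.hstack([a,b]))
for fr in (f,g):
    v,u=np.mgrid[0:480,0:640]; Z=fr["z_map"]; T=np.array(fr["world_from_camera"])
    pc=np.stack([(u-fr["cx"])/fr["fx"]*Z,(v-fr["cy"])/fr["fy"]*Z,Z],-1)@T[:3,:3].T+T[:3,3]
    for lo,hi in ((80,110),(110,150),(165,198)):
        k=(Z>0)&(abs(pc[...,0]-649)<40)&(abs(pc[...,1]-158)<20)&(pc[...,2]>lo)&(pc[...,2]<hi); q=pc[k]
        if len(q): print(lo,len(q),q.min(0),q.max(0),np.median(q,0))
```

```text
[649.89322796 157.42044372 245.47178286] [ 0.40451478 -0.05435852  0.53143317]
80 252 [616.16666788 140.60713974  80.34382535] [676.84651073 152.4424724  109.95773186] [647.20697341 145.15813266  95.56335584]
110 339 [618.28847537 138.93587208 110.38933796] [678.82458606 158.91235034 149.95759708] [651.07831446 150.4122092  129.201702  ]
165 193 [636.46065056 154.58311732 165.1086626 ] [666.17095459 168.71724821 195.76873657] [651.47510891 159.10537859 183.36645798]
80 300 [616.84803131 142.43331501  80.3916941 ] [677.74769144 156.01119315 109.93889373] [658.3201039  145.62239642  95.69328228]
110 894 [618.33336052 138.47428802 110.03862575] [679.59054806 177.9758088  149.98868   ] [651.89205051 151.25348299 140.335863  ]
165 1468 [636.43730793 154.34683955 165.14317671] [666.91948847 167.24670568 197.03869121] [653.95444656 161.22700028 194.09135756]
```

View pics/i5.png

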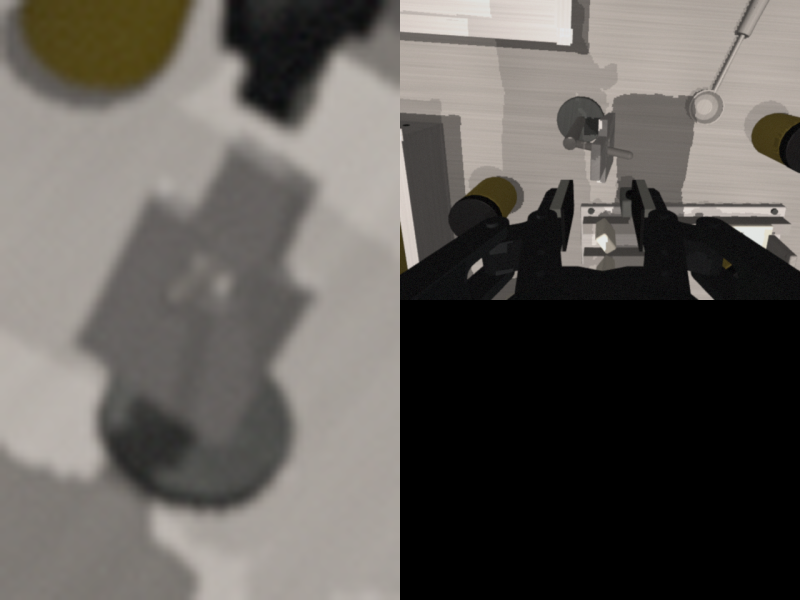

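The gate hangs on the peg, leaning about 9° (limit 20°), with the fingers clear. Next I'll go behind the push plate with the fingers shut.

servo_tool:
  deltas:
    - [[-0.59, 0.98, 0, 0, 0, 0], [-0.59, 0.98, 0, 0, 0, 0], [-0.59, 0.98, 0, 0, 0, 0], [-0.59, 0.98, 0, 0, 0, 0], [-0.59, 0.98, 0, 0, 0, 0]]
  hand: 0

```text
clock: 10.63
ee_pos: [595.6, 55.0, 240.1]
tcp_rot: [[0.998, 0.065, -0.0], [0.065, -0.998, 0.0], [-0.0, -0.0, -1.0]]
force: [0.2, -0.2, -0.3]
opening: 0.1
gripper_force: 0.0
```

servo_tool:
  deltas:
    - [[-0.59, 0.98, 0, 0, 0, 0], [-0.59, 0.98, 0, 0, 0, 0], [-0.59, 0.98, 0, 0, 0, 0], [-0.59, 0.98, 0, 0, 0, 0], [-0.59, 0.98, 0, 0, 0, 0]]

```text
clock: 11.05
ee_pos: [543.1, -46.6, 240.2]
tcp_rot: [[0.998, 0.065, 0.0], [0.065, -0.998, 0.001], [0.0, -0.001, -1.0]]
force: [-0.3, 0.0, 0.3]
opening: 0.0
gripper_force: 0.0
```

servo_tool:
  deltas:
    - [[-0.59, 0.98, 0, 0, 0, 0], [-0.59, 0.98, 0, 0, 0, 0], [-0.59, 0.98, 0, 0, 0, 0], [-0.59, 0.98, 0, 0, 0, 0], [-0.59, 0.98, 0, 0, 0, 0]]

```text
clock: 11.47
ee_pos: [490.7, -148.2, 240.1]
tcp_rot: [[0.998, 0.065, 0.0], [0.065, -0.998, 0.001], [0.0, -0.001, -1.0]]
force: [-0.0, -0.7, 0.8]
opening: 0.0
gripper_force: 0.0
```

servo_tool:
  deltas:
    - [[-0.59, 0.98, 0, 0, 0, 0], [0, 0, 0, 0, 0, 0], [0, 0, 0, 0, 0, 0]]

```text
clock: 11.72
ee_pos: [480.5, -168.4, 240.3]
tcp_rot: [[0.998, 0.063, 0.0], [0.063, -0.998, 0.001], [0.001, -0.001, -1.0]]
force: [0.4, 0.8, -1.0]
opening: -0.1
gripper_force: 0.0
```

```bash
cat > chk.py <<'E'
from h import *
o=status.get_obs();print(o["clock"],o["ee_pos"],o["force"],o["opening"],o["q"][5])
O=np.array([466.4,55.2]);y=np.array([-.0633,.998]);x=np.array([.998,.0633])
print("tcp fix",(o["ee_pos"][:2]-O)@x,(o["ee_pos"][:2]-O)@y)
for n in("scene","top","wrist"):
    fr=vision.grab_frame(n); v,u=np.mgrid[0:480,0:640]; Z=fr["z_map"]; T=np.array(fr["world_from_camera"])
    pc=np.stack([(u-fr["cx"])/fr["fx"]*Z,(v-fr["cy"])/fr["fy"]*Z,Z],-1)@T[:3,:3].T+T[:3,3]
    d=pc[...,:2]-O; fx=d@x; fy=d@y; z=pc[...,2]
    k=(abs(fx)<45)&(fy>-150)&(fy<80)&(z>119)&(z<127)&(Z>0)
    if k.sum()>50: print(n,"jar",k.sum(),(fx[k].min()+fx[k].max())/2,fy[k].min(),fy[k].max())
    k=(abs(fx)<28)&(fy>-200)&(fy<-20)&(z>60)&(z<97)&(Z>0)
    if k.sum()>20: print(n,"plate",k.sum(),fx[k].min(),fx[k].max(),np.percentile(fy[k],[1,10,50]),z[k].max())
    k=(Z>0)&(abs(pc[...,0]-649)<40)&(abs(pc[...,1]-158)<20)&(z>165)&(z<198); q=pc[k]
    if len(q): print(n,"gate tab",len(q),np.median(q,0))
E
python3 chk.py
```

```text
11.7167 [ 480.49321133 -168.3858117   240.28739347] [ 0.3631886   0.84246208 -0.95973835] -0.12104460026991085 142.28226717856393
tcp fix -0.08795697219481813 -224.03074035573752
scene jar 688 0.6034983237877789 -126.06759145074462 -57.70002892747013
scene plate 366 -26.677373394991328 27.98927641019475 [-171.45580301 -170.83585288 -163.12708408] 96.68529405959282
scene gate tab 192 [651.45699052 158.60864618 183.5537609 ]
top jar 834 0.21053013141259314 -126.1006183045428 -60.245972225043296
top plate 194 -27.77013817599579 26.670526822846206 [-171.97557148 -170.4627831  -164.34483684] 94.19881973730276
top gate tab 159 [648.18222068 158.1167149  187.95175537]
wrist jar 8571 0.9307284835070107 -126.55933605061374 -58.84320837308918
wrist plate 2584 -27.699179931499597 27.979141886590895 [-171.56587982 -171.33256115 -163.07302634] 96.95662444505064
```

servo_tool:
  deltas:
    - [[0, 0, 0.95, 0, 0, 0], [0, 0, 0.95, 0, 0, 0], [0, 0, 0.95, 0, 0, 0], [0, 0, 0.95, 0, 0, 0], [0, 0, 0.95, 0, 0, 0]]

```text
clock: 12.28
ee_pos: [481.6, -166.8, 145.4]
tcp_rot: [[0.998, 0.067, 0.002], [0.067, -0.998, 0.0], [0.002, -0.0, -1.0]]
force: [-0.1, 0.5, 0.3]
opening: -0.0
gripper_force: 0.0
```

servo_tool:
  deltas:
    - [[0, 0, 0.95, 0, 0, 0], [0, 0, 0.95, 0, 0, 0], [0, 0, 0.95, 0, 0, 0], [0, 0, 0.95, 0, 0, 0], [0, 0, 0.5, 0, 0, 0]]

```text
clock: 12.7
ee_pos: [480.8, -166.2, 58.0]
tcp_rot: [[0.998, 0.067, -0.001], [0.067, -0.998, 0.002], [-0.0, -0.002, -1.0]]
force: [-0.3, 0.1, -0.4]
opening: -0.0
gripper_force: 0.0
```

servo_tool:
  deltas:
    - [[0, -0.3, 0, 0, 0, 0], [0, -0.4, 0, 0, 0, 0], [0, -0.4, 0, 0, 0, 0], [0, -0.2, 0, 0, 0, 0], [0, 0, 0, 0, 0, 0]]

```text
clock: 13.12
ee_pos: [480.4, -141.0, 61.7]
tcp_rot: [[0.998, 0.067, 0.003], [0.067, -0.998, -0.0], [0.003, 0.001, -1.0]]
force: [0.1, -0.8, -0.9]
opening: -0.0
gripper_force: 0.0
```

servo_tool:
  deltas:
    - [[0, -0.12, 0, 0, 0, 0], [0, -0.12, 0, 0, 0, 0], [0, -0.12, 0, 0, 0, 0], [0, -0.12, 0, 0, 0, 0], [0, -0.12, 0, 0, 0, 0]]

```text
clock: 13.53
ee_pos: [479.0, -129.8, 60.5]
tcp_rot: [[0.998, 0.065, 0.002], [0.065, -0.998, 0.0], [0.002, -0.0, -1.0]]
force: [0.5, -0.4, 0.5]
opening: 0.2
gripper_force: 0.0
```

servo_tool:
  deltas:
    - [[0, -0.12, 0, 0, 0, 0], [0, -0.12, 0, 0, 0, 0], [0, -0.12, 0, 0, 0, 0], [0, -0.12, 0, 0, 0, 0], [0, -0.12, 0, 0, 0, 0]]

```text
clock: 13.95
ee_pos: [478.2, -117.8, 60.5]
tcp_rot: [[0.998, 0.065, 0.002], [0.065, -0.998, 0.0], [0.002, 0.0, -1.0]]
force: [0.8, -1.0, -0.7]
opening: 0.4
gripper_force: 0.8
```

```bash
python3 chk.py
```

```text
13.95 [ 478.24131321 -117.78709363   60.5261036 ] [ 0.75847049 -0.97460502 -0.69562371] 0.37709983117597873 147.14515305484747
tcp fix 0.8675475581227621 -173.3906745684079
scene jar 582 1.2307647510092572 -146.67552641632048 -46.35071307847021
scene plate 274 -5.061150131514287 27.98704786169679 [-186.11073195 -178.90068846 -152.31886417] 96.78075727548025
scene gate tab 194 [651.59042488 158.44858595 183.73625587]
top jar 779 0.5666336707795807 -114.21976362873468 -48.29738143929821
top plate 21 -27.319273116615587 20.835838427697517 [-63.96295636 -61.85350053 -53.69465361] 91.15988812699345
top gate tab 160 [648.70160336 158.04051376 189.0683786 ]
wrist jar 8950 9.552203659563872 -149.9653292587203 -98.73512742797878
wrist plate 15656 -26.696528031870884 27.999603918082784 [-185.3316627  -173.4690648  -112.87492314] 96.99468166842604
```

The carriage follows at about 1 N, with travel now about 23 mm and a finger offset of 13 mm. Pushing on towards the detent.

servo_tool:
  deltas:
    - [[0, -0.2, 0, 0, 0, 0], [0, -0.25, 0, 0, 0, 0], [0, -0.3, 0, 0, 0, 0], [0, -0.3, 0, 0, 0, 0], [0, -0.3, 0, 0, 0, 0]]

```text
clock: 14.52
ee_pos: [476.5, -90.3, 60.5]
tcp_rot: [[0.998, 0.065, 0.002], [0.065, -0.998, 0.0], [0.002, -0.0, -1.0]]
force: [1.3, -1.7, -1.2]
opening: -0.0
gripper_force: 0.9
```

servo_tool:
  deltas:
    - [[0, -0.3, 0, 0, 0, 0], [0, -0.3, 0, 0, 0, 0], [0, -0.3, 0, 0, 0, 0], [0, -0.3, 0, 0, 0, 0], [0, -0.3, 0, 0, 0, 0]]

```text
clock: 14.93
ee_pos: [474.5, -60.5, 60.6]
tcp_rot: [[0.998, 0.065, 0.002], [0.065, -0.998, 0.0], [0.002, -0.0, -1.0]]
force: [1.6, -1.6, -0.5]
opening: 0.2
gripper_force: 0.9
```

servo_tool:
  deltas:
    - [[0, -0.3, 0, 0, 0, 0], [0, -0.3, 0, 0, 0, 0], [0, -0.25, 0, 0, 0, 0], [0, -0.2, 0, 0, 0, 0], [0, -0.15, 0, 0, 0, 0]]

```text
clock: 15.35
ee_pos: [472.9, -36.6, 60.6]
tcp_rot: [[0.998, 0.065, 0.002], [0.065, -0.998, 0.0], [0.002, -0.0, -1.0]]
force: [1.0, -2.0, -0.5]
opening: 0.1
gripper_force: 0.8
```

```bash
python3 chk.py
```

```text
15.35 [472.90976391 -36.62971703  60.56430329] [ 0.99717667 -2.0267274  -0.48121779] 0.12359406184917825 155.9396457666743
tcp fix 0.6839232945625593 -92.05812565257999
scene jar 493 3.322562126792521 -131.21596556350008 35.13214556030705
scene plate 252 -5.665042233473139 26.758103919852402 [-105.4265763   -97.44900283  -71.54485115] 96.80411481811302
scene gate tab 199 [651.4326754  158.39785715 182.87126263]
top jar 208 4.381633050194891 3.553218879446337 32.40767087900726
top gate tab 159 [648.39884414 158.14268195 188.80868148]
wrist jar 12676 9.410180081943686 -139.0209231288256 -17.501205120583318
wrist plate 14797 -27.026940320352935 27.916515847730018 [-104.28008449  -92.96077901  -31.8218569 ] 96.99841454222162
```

servo_tool:
  deltas:
    - [[0, -0.12, 0, 0, 0, 0], [0, -0.12, 0, 0, 0, 0], [0, -0.12, 0, 0, 0, 0], [0, -0.12, 0, 0, 0, 0]]

```text
clock: 15.83
ee_pos: [472.2, -28.4, 60.5]
tcp_rot: [[0.998, 0.064, 0.001], [0.064, -0.998, -0.002], [0.001, 0.002, -1.0]]
force: [-0.5, -9.4, -2.0]
opening: -0.3
gripper_force: 4.2
```

servo_tool:
  deltas:
    - [[0, -0.1, 0, 0, 0, 0], [0, -0.1, 0, 0, 0, 0]]

```text
clock: 16.0
ee_pos: [471.9, -24.2, 60.4]
tcp_rot: [[0.998, 0.064, 0.001], [0.064, -0.998, -0.002], [0.001, 0.002, -1.0]]
force: [-1.1, -5.3, -1.6]
opening: 0.2
gripper_force: 2.4
```

servo_tool:
  deltas:
    - [[0, -0.08, 0, 0, 0, 0], [0, 0, 0, 0, 0, 0]]

```text
clock: 16.17
ee_pos: [471.8, -21.7, 60.4]
tcp_rot: [[0.998, 0.065, 0.001], [0.065, -0.998, 0.0], [0.001, -0.0, -1.0]]
force: [-1.1, -1.5, -0.1]
opening: 0.1
gripper_force: 1.0
```

servo_tool:
  deltas:
    - [[0, -0.08, 0, 0, 0, 0], [0, 0, 0, 0, 0, 0]]

```text
clock: 16.33
ee_pos: [471.8, -19.8, 60.5]
tcp_rot: [[0.998, 0.065, 0.002], [0.065, -0.998, 0.001], [0.002, -0.001, -1.0]]
force: [0.2, -0.1, 0.2]
opening: 0.1
gripper_force: 0.0
```

Force fell to zero, so the carriage has been drawn ahead of the fingers. I'll wait, back away and check.

servo_tool:
  deltas:
    - [[0, 0, 0, 0, 0, 0], [0, 0.3, 0, 0, 0, 0], [0, 0.8, 0, 0, 0, 0], [0, 0.8, 0, 0, 0, 0], [0, 0.8, 0, 0, 0, 0]]

```text
clock: 16.75
ee_pos: [475.5, -75.1, 60.6]
tcp_rot: [[0.998, 0.066, 0.002], [0.066, -0.998, 0.0], [0.002, -0.0, -1.0]]
force: [0.4, -0.4, -0.2]
opening: 0.0
gripper_force: 0.0
```

servo_tool:
  deltas:
    - [[0, 0.9, -0.5, 0, 0, 0], [0, 0.9, -0.9, 0, 0, 0], [0, 0.9, -0.9, 0, 0, 0], [0, 0.9, -0.9, 0, 0, 0], [0, 0.5, -0.9, 0, 0, 0]]

```text
clock: 17.17
ee_pos: [480.5, -158.1, 143.4]
tcp_rot: [[0.998, 0.064, 0.002], [0.064, -0.998, -0.0], [0.002, 0.0, -1.0]]
force: [0.2, -0.2, -0.3]
opening: 0.1
gripper_force: 0.0
```

servo_tool:
  deltas:
    - [[0, 0.5, -0.9, 0, 0, 0], [0, 0.5, -0.9, 0, 0, 0], [0, 0, 0, 0, 0, 0], [0, 0, 0, 0, 0, 0]]

```text
clock: 17.5
ee_pos: [482.3, -177.0, 179.3]
tcp_rot: [[0.998, 0.064, 0.003], [0.064, -0.998, -0.001], [0.003, 0.001, -1.0]]
force: [-0.4, -0.3, -1.3]
opening: 0.2
gripper_force: 0.0
```

```bash
python3 chk.py
```

```text
17.5 [ 482.27995438 -177.00279594  179.26613229] [-0.41176548 -0.29868646 -1.27215233] 0.15615091689763663 141.50967120063154
tcp fix 1.1497574925282958 -232.74359145850556
scene jar 606 0.7967349496053764 -16.74161573899979 50.844260454280125
scene plate 213 -23.856951967833915 26.102672491109058 [-62.29416182 -61.39012458 -60.16064631] 93.21854968249124
scene gate tab 196 [651.4279314  158.39488068 183.01501775]
top jar 846 0.5993055127159153 -17.00654822979087 50.229450322798364
top plate 126 -24.611810427343148 25.34192712291637 [-62.15051403 -61.08352101 -57.16670489] 95.91296606970434
top gate tab 159 [648.78899363 158.17913038 189.25874216]
wrist plate 4255 -24.187762501471244 25.86336286515861 [-62.2808368  -61.76627229 -61.01747513] 93.89630466118481
```

The carriage stands at about 122 mm travel, on or just past the crest and not home. I'll go back and push it gently the rest of the way.

servo_tool:
  deltas:
    - [[0, 0, 0.95, 0, 0, 0], [0, -0.2, 0.95, 0, 0, 0], [0, -0.4, 0.95, 0, 0, 0], [0, -0.4, 0.95, 0, 0, 0], [0, -0.4, 0.95, 0, 0, 0]]

```text
clock: 18.07
ee_pos: [479.4, -146.9, 81.5]
tcp_rot: [[0.998, 0.066, 0.0], [0.066, -0.998, 0.001], [0.0, -0.001, -1.0]]
force: [0.7, 0.0, -0.1]
opening: -0.1
gripper_force: 0.0
```

servo_tool:
  deltas:
    - [[0, -0.5, 0.95, 0, 0, 0], [0, -0.9, 0.1, 0, 0, 0], [0, -0.9, 0, 0, 0, 0], [0, -0.9, 0, 0, 0, 0], [0, -0.9, 0, 0, 0, 0]]

```text
clock: 18.48
ee_pos: [473.8, -64.6, 61.2]
tcp_rot: [[0.998, 0.066, -0.0], [0.066, -0.998, 0.001], [-0.0, -0.001, -1.0]]
force: [0.9, -0.2, 0.3]
opening: 0.4
gripper_force: 0.0
```

servo_tool:
  deltas:
    - [[0, -0.7, 0, 0, 0, 0], [0, -0.5, 0, 0, 0, 0], [0, -0.2, 0, 0, 0, 0], [0, 0, 0, 0, 0, 0]]

```text
clock: 18.82
ee_pos: [472.7, -37.4, 62.0]
tcp_rot: [[0.998, 0.067, 0.001], [0.067, -0.998, 0.0], [0.001, -0.0, -1.0]]
force: [0.3, -0.3, 0.4]
opening: 0.1
gripper_force: 0.0
```

servo_tool:
  deltas:
    - [[0, -0.2, 0, 0, 0, 0], [0, -0.2, 0, 0, 0, 0], [0, -0.2, 0, 0, 0, 0], [0, -0.1, 0, 0, 0, 0]]

```text
clock: 19.15
ee_pos: [472.1, -24.2, 62.5]
tcp_rot: [[0.998, 0.065, 0.002], [0.065, -0.998, 0.0], [0.002, -0.0, -1.0]]
force: [0.1, -0.9, 1.0]
opening: 0.1
gripper_force: 0.0
```

servo_tool:
  deltas:
    - [[0, -0.1, 0, 0, 0, 0], [0, -0.1, 0, 0, 0, 0]]

```text
clock: 19.32
ee_pos: [471.9, -20.3, 62.5]
tcp_rot: [[0.998, 0.065, 0.002], [0.065, -0.998, 0.0], [0.002, -0.0, -1.0]]
force: [0.3, 0.1, 0.4]
opening: -0.1
gripper_force: 0.0
```

servo_tool:
  deltas:
    - [[0, -0.1, 0, 0, 0, 0], [0, 0, 0, 0, 0, 0]]

```text
clock: 19.48
ee_pos: [471.7, -18.1, 62.5]
tcp_rot: [[0.998, 0.065, 0.002], [0.065, -0.998, 0.0], [0.002, -0.0, -1.0]]
force: [-0.0, -0.0, 0.0]
opening: 0.0
gripper_force: 0.0
```

servo_tool:
  deltas:
    - [[0, -0.08, 0, 0, 0, 0], [0, 0, 0, 0, 0, 0]]

```text
clock: 19.65
ee_pos: [471.6, -16.6, 62.5]
tcp_rot: [[0.998, 0.065, 0.002], [0.065, -0.998, 0.0], [0.002, -0.0, -1.0]]
force: [-0.4, -0.2, -0.1]
opening: 0.0
gripper_force: 0.0
```

servo_tool:
  deltas:
    - [[0, -0.08, 0, 0, 0, 0], [0, 0, 0, 0, 0, 0]]

```text
clock: 19.82
ee_pos: [471.5, -15.0, 62.5]
tcp_rot: [[0.998, 0.065, 0.002], [0.065, -0.998, 0.0], [0.002, -0.0, -1.0]]
force: [-0.6, -0.1, -0.0]
opening: 0.3
gripper_force: 0.0
```

servo_tool:
  deltas:
    - [[0, -0.08, 0, 0, 0, 0], [0, 0, 0, 0, 0, 0]]

```text
clock: 19.98
ee_pos: [471.4, -13.4, 62.5]
tcp_rot: [[0.998, 0.065, 0.002], [0.065, -0.998, 0.0], [0.002, -0.0, -1.0]]
force: [0.2, 0.9, -0.0]
opening: 0.0
gripper_force: 0.0
```

```bash
python3 chk.py | grep -v gate
```

```text
19.9833 [471.38340055 -13.38137784  62.51653062] [ 0.19274859  0.87927409 -0.00956709] 0.04423632323995472 158.6570548927845
tcp fix 0.6322325338203217 -68.75966433976703
scene jar 480 4.0457833229391795 -107.56363129115056 59.662481752157746
scene plate 146 0.5251082154082884 25.813789469665096 [-82.35427959 -76.71958312 -53.14919877] 96.04412948587151
wrist jar 15432 9.741986441455765 -113.6845711524504 7.667452433090272
wrist plate 7084 -1.470960267295735 25.841783212533993 [-82.0556152  -75.40684384 -53.70775092] 96.98266150341925
```

The jar front moved from 50.8 to 59.7, so the carriage has now slid home with the plate rear at about −53.5. I'll retract and verify.

servo_tool:
  deltas:
    - [[0, 0.3, 0, 0, 0, 0], [0, 0.9, 0, 0, 0, 0], [0, 0.9, 0, 0, 0, 0], [0, 0.9, -0.5, 0, 0, 0], [0, 0.9, -0.9, 0, 0, 0]]

```text
clock: 20.55
ee_pos: [475.1, -92.0, 89.0]
tcp_rot: [[0.998, 0.065, -0.001], [0.065, -0.998, 0.002], [-0.001, -0.002, -1.0]]
force: [-0.4, -0.9, 1.1]
opening: 0.1
gripper_force: 0.0
```

servo_tool:
  deltas:
    - [[0, 0.9, -0.9, 0, 0, 0], [0, 0.9, -0.9, 0, 0, 0], [0, 0.5, -0.9, 0, 0, 0], [0, 0.5, -0.9, 0, 0, 0], [0, 0.5, -0.9, 0, 0, 0]]

```text
clock: 20.97
ee_pos: [480.4, -158.4, 181.4]
tcp_rot: [[0.998, 0.065, 0.002], [0.065, -0.998, 0.0], [0.002, 0.0, -1.0]]
force: [0.5, -0.6, -0.6]
opening: 0.1
gripper_force: 0.0
```

servo_tool:
  deltas:
    - [[0, 0, 0, 0, 0, 0], [0, 0, 0, 0, 0, 0], [0, 0, 0, 0, 0, 0], [0, 0, 0, 0, 0, 0]]

```text
clock: 21.3
ee_pos: [480.1, -156.7, 179.3]
tcp_rot: [[0.998, 0.065, 0.0], [0.065, -0.998, 0.001], [0.0, -0.001, -1.0]]
force: [0.1, -0.2, -0.3]
opening: 0.3
gripper_force: 0.0
```

```bash
python3 chk.py
```

```text
21.3 [ 480.05407365 -156.71173144  179.3100913 ] [ 0.1115571  -0.21226703 -0.31692266] 0.26633187943258096 143.26055177492628
tcp fix 0.2127529050097966 -212.35221083844164
scene jar 597 1.239252685803887 -8.521445060014546 59.06605572059736
scene plate 214 -23.436218079106215 25.98255949125911 [-54.58669827 -53.69570392 -52.32726215] 93.92240659967217
scene gate tab 195 [651.42166001 158.30306471 183.00648265]
top jar 842 0.8585448753184686 -9.149824032020991 57.97315638314056
top plate 125 -24.52913647181351 25.535442046645457 [-54.41454024 -53.57090629 -49.5235128 ] 94.89900138887094
top gate tab 161 [648.19523654 158.09306468 189.08776092]
wrist plate 3976 -24.19869863521556 25.860509544431366 [-54.52093338 -54.02195874 -53.29823452] 93.83362093453599
```

Travel is about 129.5 mm. I'll wait a moment to confirm it is settled.

servo_tool:
  deltas:
    - [[0, 0, 0, 0, 0, 0], [0, 0, 0, 0, 0, 0], [0, 0, 0, 0, 0, 0], [0, 0, 0, 0, 0, 0], [0, 0, 0, 0, 0, 0]]

```text
clock: 21.87
ee_pos: [480.6, -157.3, 180.5]
tcp_rot: [[0.998, 0.065, 0.002], [0.065, -0.998, 0.0], [0.002, -0.0, -1.0]]
force: [-0.6, 0.2, -0.4]
opening: 0.2
gripper_force: 0.0
```

servo_tool:
  deltas:
    - [[0, 0, 0, 0, 0, 0], [0, 0, 0, 0, 0, 0], [0, 0, 0, 0, 0, 0], [0, 0, 0, 0, 0, 0], [0, 0, 0, 0, 0, 0]]

```text
clock: 22.28
ee_pos: [480.6, -157.3, 180.5]
tcp_rot: [[0.998, 0.065, 0.002], [0.065, -0.998, 0.0], [0.002, -0.0, -1.0]]
force: [0.3, 0.0, -0.3]
opening: 0.0
gripper_force: 0.0
```

servo_tool:
  deltas:
    - [[0, 0, 0, 0, 0, 0], [0, 0, 0, 0, 0, 0], [0, 0, 0, 0, 0, 0], [0, 0, 0, 0, 0, 0], [0, 0, 0, 0, 0, 0]]

```text
clock: 22.7
ee_pos: [480.6, -157.3, 180.5]
tcp_rot: [[0.998, 0.065, 0.002], [0.065, -0.998, 0.0], [0.002, -0.0, -1.0]]
force: [-0.1, 1.4, -0.1]
opening: -0.2
gripper_force: 0.0
```

```bash
python3 chk.py
```

```text
22.7 [ 480.57579711 -157.30105801  180.50829648] [-0.0527673   1.37597801 -0.10388931] -0.16755781768037273 143.25598251512827
tcp fix 0.6961285396739075 -212.97338385191307
scene jar 598 0.5155547562825724 -8.736065476132406 59.12274584591087
scene plate 216 -23.643422585017504 25.26912829053327 [-54.26325559 -53.5532302  -52.35093216] 94.41880240510795
scene gate tab 193 [651.38706055 158.50434906 182.82165473]
top jar 848 0.7439255322020948 -9.15045869114493 57.861857729267086
top plate 123 -24.643720322448488 25.669406437066492 [-54.41384039 -53.44638828 -49.52154641] 96.8100665824569
top gate tab 159 [648.3622803  158.02034609 189.15554385]
wrist plate 3953 -24.582407301446167 25.760007347072982 [-54.56141199 -54.05329538 -53.30274672] 93.80098048813397
```

```bash
python3 -c "
from rig import manip; print(manip.hand_in())"
```

```text
the job is handed in; nothing more can be done
None
```

The job is handed in: the gate hangs on the peg leaning about 9°, and the carriage stands at about 129.5 mm of its 130 mm travel. The plunger click is inferred from the push force falling away past the crest. I kept clear of the jars and funnel but did not re-measure them, and the hand-in gave no verdict.

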